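Clamp the re-glued game box: touch, then a quarter turn

TASK

The upside-down wooden game box has a freshly glued bottom panel. Gently slide it home on the gluing board, flush against both fences under the clamp, then turn the red clamp handle clockwise until the rubber foot just touches the panel and give it a quarter turn more, no further. Leave it clamped, let go, and do not disturb the things around it.

Things in the scene. Friction and masses are not known exactly. Their poses are not given: they have to be found in the camera images.
- gluing_board: Grey board fixed on the table: spans x -190 to +160, y -170 to +130 mm in its frame, 12 mm thick. Origin at table level straight under the clamp screw; x towards the far fence, y towards the left fence, z up. The game box is home with its origin at (0, 0, 12 mm) here and its axes parallel. A clamp bar stands at x = 137 mm, 212 mm high; its arm, about 112 mm up, runs along y = 0 to the screw.
- far_fence (a point): Foot of the far fence's inner face (x = 90, y = 0, z = 12 mm on the board). Wooden fence 32 mm high above the board, its straight inner face along the board's y from -130 to +90 mm. The box's +x face belongs flush against it. Axes as the board's.
- left_fence (a point): Foot of the left fence's inner face (x = 0, y = 70, z = 12 mm on the board). Wooden fence 32 mm high above the board, its straight inner face along the board's x from -150 to +100 mm. The box's +y face belongs flush against it. Axes as the board's.
- game_box: Loose wooden box, 180 (x) x 140 (y) x 50 (z) mm, 0.3 to 0.5 kg, dark sides, pale glued panel on top; origin at the centre of its underside. It starts on the board 15 to 40 mm short of home in the board's x and in y, turned up to 6 degrees, under the clamp's foot. Slides with 1 to 5 N; push gently, 35 N breaks the glued joint.
- spindle: The clamp's upright steel screw; it moves along its vertical axis and carries the handle above and the black rubber foot (36 mm diameter) below. Origin on the axis at the underside of the handle, z up. The clamp arm is left at a different height each time, and the foot's gap to the panel, 1 to 3.5 mm, is too fine for the poses: it must be felt.
- handle_grip (a point): On the handle's axis at the height to grip, about 0.2 m above the table; it sinks with the screw. The handle is a red fluted upright cylinder, 34 mm diameter (36 over the ribs), 75 mm long: this point is 54 mm above its underside, 21 mm below its top. White index mark on top. Nothing else is within 100 mm at this height.
- clamp_handle (a joint): Angle of the clamp handle, rad, 0 at the start, growing clockwise seen from above (tightening). One whole turn lowers the foot 6 mm. The thread's own friction is steady, about 0.3 N m while turning. From first touch on, the rubber foot grips and twists: it presses about 11 N harder and resists 0.1 to 0.15 N m more per rad, also while held still. It stays where it is left.
- glue_bottle: White glue bottle with an orange cap standing on the table, 52 mm diameter, 150 mm high; origin at the centre of its underside. Leave alone.
- toy_car: Blue toy car on the table, 76 x 32 x 32 mm; origin under its centre. Leave alone.
- tape_measure: Yellow tape measure standing on the table, 66 x 36 x 62 mm; origin at the centre of its underside. Leave alone.
Things that resemble listed ones, but are neither listed nor needed, are in the scene too. Of the things that look like the game_box, the smallest one is meant.

How it is judged:
By the outcome, as a careful person would: the job done as asked, in the order asked, and still so for the second after the job is handed in, with the robot touching nothing.
It also fails if it takes over 72 s, if anything falls off the work surface, if the arm or the gripper's body presses on something with over 40 N, if the wrist force passes 120 N, or if a joint passes its speed limit or range.

ROBOT

A 6-joint arm with a two-finger parallel gripper is mounted at the origin on the work surface. World frame = base frame: x ahead of the robot, y to its left, z up, the work surface at z = 0. Lengths are in m, angles in rad, forces in N, time in s.
With the tool pointing down it reaches from about 0.35 to 0.875 m from the base axis. Payload 4.2 kg.
Tool frame: the origin (TCP) lies midway between the tips of the shut fingers; the grasp point (between the pads) lies 19 mm behind it; z points along the fingers, y is the line along which they close (so a half turn about z gives the same grasp; the last joint's range is limited). The gripper opens to 85 mm and grips with 20 to 120 N. Pads are 22 mm wide; open, the fingers measure 114 mm over their backs; the gripper's body (76 mm by 85 mm) begins 54 mm behind the grasp point. The pads swing forward as they close: fully open they stand 13 mm farther back than shut.
Start: joints at [-0.847, 0.385, 0.008, 0, -1.194, -0.259], TCP at [0.28, -0.559, 0.231] pointing down, gripper open.
Joint ranges: [-3.14, 3.14], [-1.21, 2.06], [-1.07, 1.41], [-3.16, 2.05], [-2.99, -0.16], [-3.1, 3.1]. Speed limits (rad/s): [2.79, 2.79, 3.14, 3.14, 3.14, 3.14].

INTERFACE

Orientations are given as [roll, pitch, yaw] about the fixed x, y, z axes, in that order (R = Rz(yaw) Ry(pitch) Rx(roll)).
In Python, from cell import * gives the robot as it stands. The module is installed in compiled form; this text tells all that it offers.
- The arm moves only by the shell command python3 -m handwheel 'ROWS' [FORCE]. ROWS is JSON, one flat list of numbers, 5 for each row, row after row: the shift along the tool's x, y, z in m, then the turn about the tool's z in rad, then the finger opening in m, from 0 to 0.0854. In form: [x, y, z, turn, hand, x, y, z, turn, hand, ...]. A call has 1 to 12 rows; each row shifts and turns the commanded pose from where the row before left it, along the tool's axes as they then stand; what a row does not reach is not made up. A row lasts 1/8 s, in which the tool goes at most 62.5 mm and 10.7 degrees, less where a joint would pass 70% of its speed; a pose out of reach is approached as far as the arm can. A call is refused whole if a number of a shift passes 0.0625 or a number of a turn 0.188, either way. A call with a gripper value outside its range is refused whole. The fingers move at their own pace and stop on an object; FORCE is the grip in N (left out, the last holds). Time passes only in rows, so rows that do not move let the fingers close. It gives the time, the measured TCP pose, the force, the opening and the grip force at its end, in the units of the state.
- state(): the state, without advancing time (a new reading comes with each control period).
- snapshot(name): name is "scene" or "top" or "wrist"; returns the picture (480x640x3 uint8, blue, green, red); there is no depth.
- get_calibration(name): a dict with "fx", "fy", "cx", "cy" (pixels), "rvec" (rotation vector, rad) and "tvec" (3), from world to camera coordinates, as OpenCV has them; the wrist camera has in their place "hand_eye" (4x4, takes a point from camera to tool coordinates, whose origin is the TCP and whose axes are the flange's). Camera axes: x right, y down, z forward; pixel columns grow to the right and rows downward; lengths in m; the calibration is good to about 2 mm. A picture is of the moment at which its call begins: read the wrist's pose just before it. get_calibration takes no time and is no camera call.
- finish_job(): hands the job in; it is judged then, once.
The state is a dict: "t": time; "q": joint angles; "joint_vel": joint speeds; "tau": joint torques, N m; "tcp_pos": TCP position; "eef_rot": TCP orientation; "force": force on the tool from outside, world axes, zero at the start; "moment": the same for the moment, N m; "grip_width": finger opening in m; "grip_force": force on a finger pad.
Only numpy, scipy, OpenCV 4.12 (cv2) and the standard library are available. Lean on these libraries where they do the work, as an engineer would, in place of code of your own. Each camera call takes 0.05 s, during which the arm holds its last target. There are 200 camera calls.

## Working session

There is one attempt and no reset: what is moved stays moved. The work goes in short steps, Python scripts to look and compute and a shell command to move; the robot and the scene stay as the last step left them, time stands still between calls to the robot, and variables do not carry over. Pictures are saved under pics/ and viewed, at most 10 in all, crops included, and the job is handed in when it is done.

```bash
mkdir -p pics
python3 - <<'E'
from cell import *
import cv2, numpy as np
s=state(); print({k:np.round(v,3).tolist() for k,v in s.items()})
for n in("scene","top"):
    cv2.imwrite(f"pics/{n}0.png",snapshot(n)); c=get_calibration(n); print(n,{k:np.round(v,4).tolist() for k,v in c.items()})
print(get_calibration("wrist"))
E
```

```text
{'t': 0.0, 'q': [-0.847, 0.386, 0.007, -0.0, -1.194, -0.259], 'joint_vel': [-0.002, -0.0, 0.0, -0.002, -0.002, 0.003], 'tau': [0.001, -39.229, 18.84, 4.186, -0.005, -0.0], 'tcp_pos': [0.28, -0.558, 0.23], 'eef_rot': [3.139, -0.0, -2.677], 'force': [0.28, 0.317, 0.096], 'moment': [0.037, 0.02, 0.031], 'grip_force': 0.0, 'grip_width': 0.085}
scene {'fx': 449.9872, 'fy': 449.9872, 'cx': 319.2237, 'cy': 238.7287, 'rvec': [0.9295, 2.5093, -1.0334], 'tvec': [0.469, -0.1321, 1.3798]}
top {'fx': 491.0547, 'fy': 491.0547, 'cx': 318.8655, 'cy': 237.9232, 'rvec': [2.1371, -2.1924, 0.1406], 'tvec': [-0.071, 0.5795, 1.4247]}
{'fx': 428.5544161053589, 'fy': 428.5544161053589, 'cx': 324.82170405620025, 'cy': 243.68738872168765, 'hand_eye': array([[ 1.38240778e-03, -9.60202303e-01, -2.79302034e-01,
         7.12562117e-02],
       [ 9.99998902e-01,  1.47656732e-03, -1.26734040e-04,
        -1.84712047e-03],
       [ 5.34098572e-04, -2.79301552e-01,  9.60203290e-01,
        -1.44024379e-01],
       [ 0.00000000e+00,  0.00000000e+00,  0.00000000e+00,
         1.00000000e+00]])}
```

View pics/scene0.png

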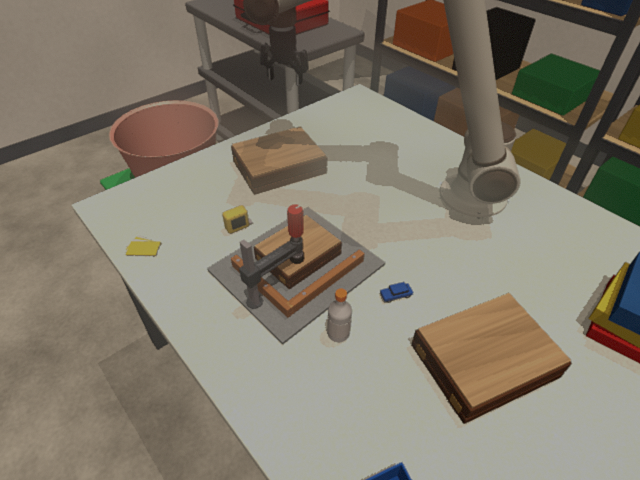

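View pics/top0.png

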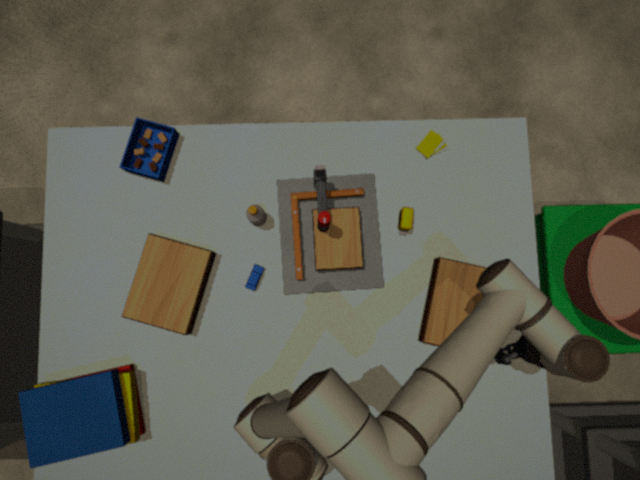

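The scene view shows the clamp and handle at about (296,220), with the box under it. In the top view the board spans about (277–385, 174–295), the box about (313–362, 207–270), and the red handle top is at (324,219). Next I'll measure them.

```bash
cat > h.py <<'E'
from cell import *
import cv2, numpy as np
def cam(n,s=None):
    c=get_calibration(n); K=np.array([[c['fx'],0,c['cx']],[0,c['fy'],c['cy']],[0,0,1]])
    if n=='wrist':
        from scipy.spatial.transform import Rotation as Ro
        T=np.eye(4);T[:3,:3]=Ro.from_euler('xyz',s['eef_rot']).as_matrix();T[:3,3]=s['tcp_pos']
        W=T@c['hand_eye']; return K,W[:3,:3],W[:3,3]
    R=cv2.Rodrigues(np.array(c['rvec'],float))[0]; return K,R.T,-R.T@np.array(c['tvec'],float)
def ray(C,uv):
    K,R,o=C; d=R@np.linalg.inv(K)@np.array([uv[0],uv[1],1.]); return o,d/np.linalg.norm(d)
def onz(C,uv,z):
    o,d=ray(C,uv); return o+d*(z-o[2])/d[2]
def tri(C1,u1,C2,u2):
    o,d=ray(C1,u1);p,e=ray(C2,u2)
    a=np.linalg.lstsq(np.c_[d,-e],p-o,rcond=None)[0]; A=o+a[0]*d;B=p+a[1]*e
    return (A+B)/2,np.linalg.norm(A-B)
def comp(m,box=None,k=3):
    m=m.astype(np.uint8)*255
    if box is not None:
        z=np.zeros_like(m);x0,y0,x1,y1=box;z[y0:y1,x0:x1]=m[y0:y1,x0:x1];m=z
    c=cv2.findContours(m,cv2.RETR_EXTERNAL,cv2.CHAIN_APPROX_NONE)[0]
    return sorted(c,key=cv2.contourArea)[::-1][:k]
E
python3 - <<'E'
from h import *
t=cv2.imread('pics/top0.png');s=cv2.imread('pics/scene0.png')
T=cam('top');S=cam('scene');print('cams',T[2],S[2])
h=cv2.cvtColor(t,cv2.COLOR_BGR2HSV);hs=cv2.cvtColor(s,cv2.COLOR_BGR2HSV)
for p in[(283,200),(370,285),(340,250),(298,250),(324,219),(345,193)]:print(p,h[p[1],p[0]])
# red handle
rm=lambda h:((h[...,0]<6)|(h[...,0]>172))&(h[...,1]>140)&(h[...,2]>60)
for nm,hh,b in(('top',h,(300,190,345,240)),('scene',hs,(275,195,315,250))):
    for c in comp(rm(hh),b,2): print(nm,cv2.contourArea(c),cv2.boundingRect(c),cv2.minEnclosingCircle(c),cv2.minAreaRect(c))
# board outline: non-table
c=comp((h[...,2]<150),(265,160,395,305),1)[0]; r=cv2.minAreaRect(c);print('board',r)
for p in cv2.boxPoints(r):print(p,onz(T,p,.012)[:2])
# box top
sub=h[225:265,318:358].reshape(-1,3);print(np.percentile(sub,[2,50,98],axis=0))
cv2.imwrite('pics/crop1.png',cv2.resize(t[165:305,240:420],None,fx=4.2,fy=4.2,interpolation=cv2.INTER_CUBIC))
E
```

```text
cams [ 0.40423666 -0.06815278  1.48409323] [1.05729749 0.49763391 0.8808045 ]
(283, 200) [24 26 98]
(370, 285) [23 36 93]
(340, 250) [ 20 135 125]
(298, 250) [ 13 200 126]
(324, 219) [176  43 126]
(345, 193) [ 14 194 121]
top 93.0 (318, 211, 13, 13) ((323.5, 216.89999389648438), 6.860124111175537) ((324.0, 217.0), (12.0, 12.0), 90.0)
scene 100.5 (289, 224, 14, 13) ((295.1376953125, 229.97825622558594), 7.154027462005615) ((295.5, 230.0), (13.0, 12.0), -0.0)
scene 61.0 (288, 205, 14, 9) ((294.5, 210.0), 6.576573371887207) ((294.5, 209.0), (8.0, 13.0), 90.0)
board ((329.5, 232.0), (144.0, 129.0), 90.0)
[265. 160.] [0.82562705 0.07322333]
[394. 160.] [ 0.81628619 -0.32389737]
[394. 304.] [ 0.37671238 -0.30440489]
[265. 304.] [0.38676462 0.07894876]
[[ 14.   129.98  30.98]
 [ 17.   146.   124.  ]
 [ 21.   174.   129.  ]]
```

View pics/crop1.png

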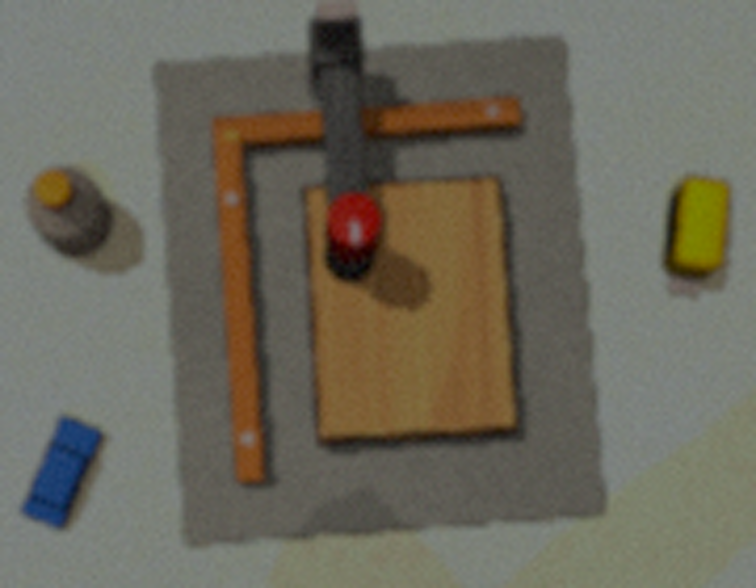

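The crop is clear. The board and fences are turned a few degrees, with the far fence at the top, the left fence on the left and the box at lower right. The handle top is at crop (354,220), and the bottle, car and tape all stand off the board.

Run:
```python
from h import *
t=cv2.imread('pics/top0.png');s=cv2.imread('pics/scene0.png')
T=cam('top');S=cam('scene')
k=4
def up(im,x0,y0,x1,y1): return cv2.cvtColor(cv2.resize(im[y0:y1,x0:x1],None,fx=k,fy=k,interpolation=cv2.INTER_CUBIC),cv2.COLOR_BGR2HSV)
x0,y0=240,165; h=up(t,x0,y0,420,305)
P=lambda q:((q[0]+.5)/k-.5+x0,(q[1]+.5)/k-.5+y0)
print('table V',h[20*k//4,10*k//4],h[60,60],'grey',h[140,170])
grey=(h[...,2]<130); grey=cv2.morphologyEx(grey.astype(np.uint8),cv2.MORPH_OPEN,np.ones((9,9)))
c=comp(grey,None,3)
print([ (cv2.contourArea(a),cv2.minAreaRect(a)) for a in c])
def fitrect(c,z,nm):
    r=cv2.minAreaRect(c); W=np.array([onz(T,P(p),z)[:2] for p in c[:,0].astype(float)]).astype(np.float32)
    r=cv2.minAreaRect(W); print(nm,r,'corners',cv2.boxPoints(r).round(4).tolist())
    return r
fitrect(c[0],.012,'board')
H,Sa,V=h[...,0],h[...,1],h[...,2]
fen=(H>8)&(H<17)&(Sa>180)&(V>80)
fc=comp(cv2.morphologyEx(fen.astype(np.uint8),cv2.MORPH_OPEN,np.ones((7,7))),None,4)
for a in fc: print('fence',cv2.contourArea(a),cv2.boundingRect(a))
box=(H>14)&(H<24)&(Sa>110)&(Sa<180)&(V>95)
bc=comp(cv2.morphologyEx(box.astype(np.uint8),cv2.MORPH_OPEN,np.ones((7,7))),(280,170,500,460),2)
for a in bc: print(cv2.contourArea(a))
fitrect(bc[0],.062,'box')
dbg=cv2.cvtColor(h,cv2.COLOR_HSV2BGR); cv2.drawContours(dbg,[c[0]],-1,(255,0,255),1);cv2.drawContours(dbg,fc[:2],-1,(0,255,0),1);cv2.drawContours(dbg,bc[:1],-1,(255,255,0),1)
# scene handle crop beside
sc=cv2.resize(s[190:300,235:315],None,fx=5,fy=5,interpolation=cv2.INTER_CUBIC)
o=np.zeros((560,720+0,3),np.uint8); o[:,:720]=dbg; cv2.imwrite('pics/dbg.png',o)
# handle triangulation from red centres: top disk in top view, upper end in scene
hs=cv2.cvtColor(s,cv2.COLOR_BGR2HSV);m=((hs[...,0]<8)|(hs[...,0]>170))&(hs[...,1]>100)&(hs[...,2]>40)
c=comp(m,(275,195,315,250),1)[0];print('scene handle',cv2.contourArea(c),cv2.boundingRect(c),cv2.minAreaRect(c))
for v in(206,208,210,212,214): print(v,tri(T,(323.8,217.),S,(295.,v)))
```

```text
table V [ 54  10 129] [ 72  10 127] grey [21 26 97]
[(206157.0, ((365.4088134765625, 280.1064453125), (570.8131103515625, 441.6044921875), 84.31451416015625)), (10711.0, ((77.54269409179688, 217.6637725830078), (148.9454803466797, 106.26750183105469), 46.332218170166016)), (10089.0, ((664.0, 464.0), (190.0, 110.0), 90.0))]
board ((0.592842698097229, -0.12068550288677216), (0.43392983078956604, 0.3360513150691986), 3.6606736183166504) corners [[0.36559998989105225, 0.03310000151395798], [0.3869999945163727, -0.30219998955726624], [0.8201000094413757, -0.2745000123977661], [0.7986000180244446, 0.06080000102519989]]
fence 3875.5 (212, 199, 34, 209)
fence 2279.0 (209, 109, 96, 70)
fence 1841.0 (363, 99, 98, 27)
fence 522.0 (228, 428, 22, 30)
35205.0
box ((0.5738728642463684, -0.13874581456184387), (0.17448095977306366, 0.13512206077575684), 1.7793349027633667) corners [[0.4846000075340271, -0.0738999992609024], [0.4887999892234802, -0.20900000631809235], [0.6632000207901001, -0.20360000431537628], [0.6589999794960022, -0.06849999725818634]]
scene handle 396.0 (287, 205, 16, 33) ((294.5, 221.0), (32.0, 15.0), 90.0)
206 (array([ 0.6075297 , -0.09746867,  0.23496417]), np.float64(7.557218412364223e-06))
208 (array([ 0.6081782 , -0.09739092,  0.2296477 ]), np.float64(0.0005955964039532541))
210 (array([ 0.60883145, -0.09731228,  0.22429455]), np.float64(0.0011877675879783842))
212 (array([ 0.60948949, -0.09723275,  0.21890435]), np.float64(0.0017841134897181126))
214 (array([ 0.61015239, -0.09715232,  0.21347674]), np.float64(0.002384677404953763))
```

View pics/dbg.png

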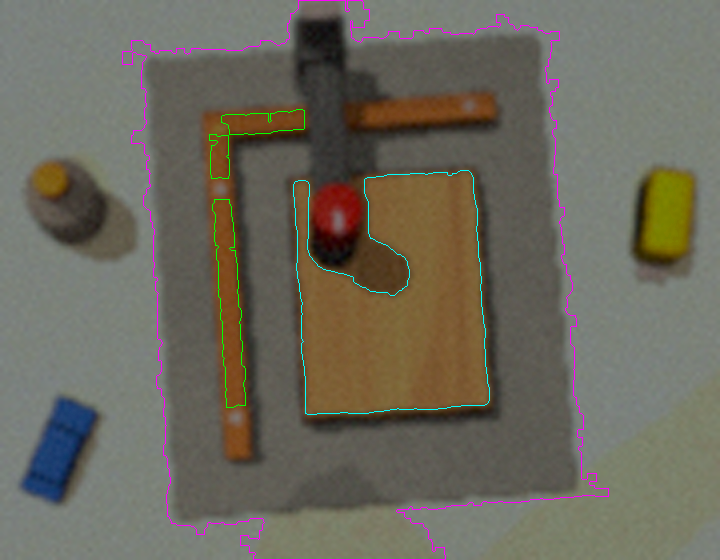

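The board outline is cyan-clean except for shadow at its bottom edge. Board corners in this crop are (147,57), (538,38), (578,487) and (178,516). I'll fit these rigidly with the given dimensions.

Run:
```python
from h import *
T=cam('top');k=4
P=lambda q:((q[0]+.5)/k-.5+240,(q[1]+.5)/k-.5+165)
def fit(A,B):
    A=np.array(A,float);B=np.array(B,float);a=A-A.mean(0);b=B-B.mean(0)
    th=np.arctan2((a[:,0]*b[:,1]-a[:,1]*b[:,0]).sum(),(a*b).sum());R=np.array([[np.cos(th),-np.sin(th)],[np.sin(th),np.cos(th)]])
    t=B.mean(0)-R@A.mean(0);return th,t,(A@R.T+t-B)*1000
W=[onz(T,P(q),.012)[:2] for q in[(147,57),(538,38),(578,487),(178,516)]]
th,t,res=fit([(.16,.13),(.16,-.17),(-.19,-.17),(-.19,.13)],W);print('board yaw deg',np.degrees(th),t,'\n',res.round(1))
W=[onz(T,P(q),.062)[:2] for q in[(297,180),(474,171),(491,404),(305,414)]]
tb,b,res=fit([(.09,.07),(.09,-.07),(-.09,-.07),(-.09,.07)],W);print('box yaw',np.degrees(tb),b,'\n',res.round(1))
R=np.array([[np.cos(th),-np.sin(th)],[np.sin(th),np.cos(th)]])
print('box in board',R.T@(b-t)*1000,np.degrees(tb-th))
for z in(.22,.225,.23):print('handle in board',z,onz(T,(323.8,217.2),z)[:2],R.T@(onz(T,(323.8,217.2),z)[:2]-t)*1000)
```

```text
board yaw deg 2.482367034452992 [ 0.61018161 -0.09864488] 
 [[-1.1 -1.1]
 [ 4.2 -0.7]
 [-1.9  0.5]
 [-1.2  1.3]]
box yaw 1.400512866355297 [ 0.57421689 -0.1400499 ] 
 [[ 4.2  5.1]
 [ 4.1 -4.6]
 [-4.3 -2.8]
 [-3.9  2.2]]
box in board [-37.72429799 -39.80846343] -1.081854168097695
handle in board 0.22 [ 0.60944045 -0.09780811] [-0.70422342  0.86808584]
handle in board 0.225 [ 0.60862878 -0.09769081] [-1.51004527  1.02042929]
handle in board 0.23 [ 0.60781712 -0.09757351] [-2.31586712  1.17277275]
```

```bash
cat > st.py <<'E'
# python3 st.py [bx by z yawdeg]: state in board frame; tool-frame shift and turn to the wanted board-frame pose
from h import *; import sys
s=state();th=np.radians(2.5);R=np.array([[np.cos(th),-np.sin(th)],[np.sin(th),np.cos(th)]]);t=np.array([.610,-.0985])
p=np.array(s['tcp_pos']);y=s['eef_rot'][2];b=R.T@(p[:2]-t)
f=np.array(s['force']);fb=R.T@f[:2]
print('t%.2f board %.1f %.1f z%.1f yaw(board) %.1f | F %.1f %.1f %.1f M %s q %s w %.4f g%.0f'%(s['t'],*b*1000,p[2]*1000,np.degrees(y)-2.5,*fb,f[2],np.round(s['moment'],3),np.round(s['q'],2),s['grip_width'],s['grip_force']))
if len(sys.argv)>4:
    g=np.array(sys.argv[1:5],float);d=R@(g[:2]/1000)+t-p[:2];c,n=np.cos(y),np.sin(y)
    dy=(np.degrees(y)-2.5-g[3]+180)%360-180
    print('shift tool x %.4f y %.4f z %.4f turn %.3f'%(d[0]*c+d[1]*n,d[0]*n-d[1]*c,p[2]-g[2]/1000,np.radians(dy)))
E
python3 -m handwheel '[-0.0513,0.0193,0,0,0.085,-0.0513,0.0193,0,0,0.085,-0.0513,0.0193,0,0,0.085,-0.0513,0.0193,0,0,0.085,-0.0513,0.0193,0,0,0.085,-0.0513,0.0193,0,0,0.085,-0.0513,0.0193,0,0,0.085,-0.0513,0.0193,0,0,0.085]'
python3 -m handwheel '[0,0,0,-0.164,0.085,0,0,0,-0.164,0.085,0,0,0,-0.164,0.085,0,0,0,-0.164,0.085,0,0,0,-0.164,0.085,0,0,0,-0.164,0.085,0,0,0,-0.164,0.085,0,0,0,0,0.085]'
python3 st.py -38 -138 24 -90
```

```text
t: 1.1
tcp_pos: [0.5786, -0.2351, 0.2309]
eef_rot: [3.141, -0.001, -2.677]
force: [1.0, 0.2, 0.1]
grip_width: 0.0851
grip_force: 0.0
t: 2.1
tcp_pos: [0.5776, -0.2366, 0.2308]
eef_rot: [3.141, 0.0, -1.531]
force: [-0.6, 0.0, 0.1]
grip_width: 0.085
grip_force: 0.0
t2.10 board -38.4 -136.5 z230.8 yaw(board) -90.2 | F -0.6 0.1 0.1 M [-0.011 -0.011 -0.007] q [-0.13  0.38  0.01 -0.   -1.19  0.17] w 0.0850 g0
shift tool x 0.0015 y -0.0004 z 0.2068 turn -0.004
```

```bash
python3 -m handwheel '[0.001,0,0.05,0,0.085,0,0,0.05,0,0.085,0,0,0.05,0,0.085,0,0,0.03,0,0.085,0,0,0.02,0,0.085,0,0,0.007,0,0.085,0,0,0,0,0.085]'
python3 - <<'E'
from h import *
cv2.imwrite('pics/w1.png',snapshot('wrist'))
E
python3 st.py -38 -115 24 -90
```

```text
t: 2.98
tcp_pos: [0.5779, -0.2377, 0.0242]
eef_rot: [3.141, -0.0, -1.53]
force: [-0.2, -0.1, 0.3]
grip_width: 0.0849
grip_force: 0.0
t3.02 board -37.6 -137.8 z25.0 yaw(board) -90.1 | F 0.8 0.3 0.4 M [ 0.02  -0.011  0.014] q [-0.13  0.59 -0.22  0.   -0.75  0.17] w 0.0850 g0
shift tool x -0.0228 y 0.0004 z 0.0010 turn -0.002
```

View pics/w1.png

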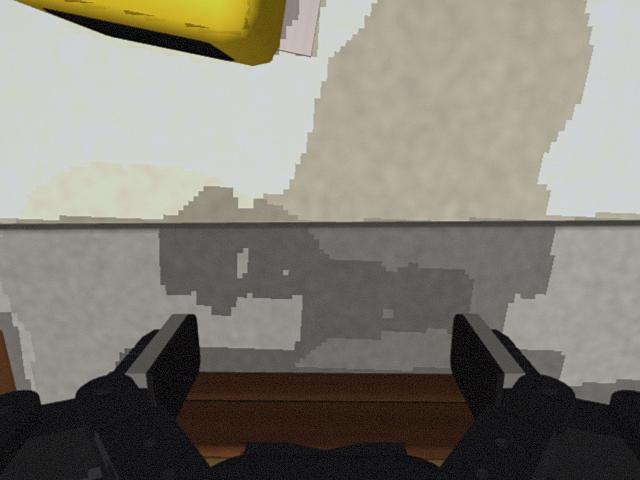

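The wrist view shows the board edge level at row ~224. The box side is parallel between the fingers at row ~372, and nothing touches the fingers. I'll start the gentle y push.

```bash
python3 -m handwheel '[-0.004,0,0,0,0.085,-0.004,0,0,0,0.085,-0.003,0,0,0,0.085,-0.003,0,0,0,0.085,-0.003,0,0,0,0.085,-0.003,0,0,0,0.085]' >/dev/null; python3 st.py
python3 -m handwheel '[-0.003,0,0,0,0.085,-0.003,0,0,0,0.085,-0.003,0,0,0,0.085,-0.003,0,0,0,0.085]'>/dev/null; python3 st.py
python3 -m handwheel '[-0.003,0,0,0,0.085,-0.003,0,0,0,0.085,-0.003,0,0,0,0.085,-0.003,0,0,0,0.085]'>/dev/null; python3 st.py
python3 -m handwheel '[-0.002,0,0,0,0.085,-0.002,0,0,0,0.085,0,0,0,0,0.085]'>/dev/null; python3 st.py
```

```text
t3.77 board -37.9 -117.7 z24.4 yaw(board) -90.1 | F 1.2 -2.3 -0.3 M [-0.411 -0.119  0.005] q [-0.1   0.58 -0.25  0.   -0.74  0.14] w 0.0848 g1
t4.28 board -38.1 -105.5 z24.4 yaw(board) -90.1 | F 0.1 -1.9 -0.1 M [-0.432 -0.046  0.005] q [-0.08  0.58 -0.26  0.   -0.74  0.12] w 0.0849 g1
t4.78 board -38.1 -93.5 z24.3 yaw(board) -90.1 | F 0.2 -1.3 0.2 M [-0.541 -0.06  -0.035] q [-0.06  0.57 -0.27  0.   -0.73  0.1 ] w 0.0849 g1
t5.15 board -38.1 -89.3 z24.3 yaw(board) -90.1 | F 0.0 0.3 -0.1 M [-0.052  0.006  0.041] q [-0.05  0.57 -0.27 -0.   -0.73  0.09] w 0.0852 g0
```

```bash
for i in 1; do python3 -m handwheel '[-0.001,0,0,0,0.085,-0.001,0,0,0,0.085,-0.001,0,0,0,0.085,-0.001,0,0,0,0.085]'>/dev/null; python3 st.py
python3 -m handwheel '[-0.001,0,0,0,0.085,-0.001,0,0,0,0.085]'>/dev/null; python3 st.py
python3 -m handwheel '[-0.0005,0,0,0,0.085,-0.0005,0,0,0,0.085]'>/dev/null; python3 st.py
done
```

```text
t5.65 board -38.2 -85.6 z24.3 yaw(board) -90.1 | F -0.1 -2.2 -1.0 M [-0.429 -0.033  0.024] q [-0.04  0.57 -0.28  0.   -0.73  0.09] w 0.0846 g1
t5.90 board -38.2 -83.5 z24.2 yaw(board) -90.1 | F -0.0 -2.0 0.0 M [-0.441 -0.014  0.039] q [-0.04  0.57 -0.28 -0.   -0.73  0.08] w 0.0848 g1
t6.15 board -38.2 -82.6 z24.3 yaw(board) -90.1 | F -0.5 -1.8 -0.9 M [-0.37   0.005  0.051] q [-0.04  0.57 -0.28 -0.   -0.73  0.08] w 0.0852 g1
```

```bash
python3 -m handwheel '[-0.0005,0,0,0,0.085,-0.0005,0,0,0,0.085]'>/dev/null; python3 st.py
python3 -m handwheel '[-0.0005,0,0,0,0.085,-0.0005,0,0,0,0.085]'>/dev/null; python3 st.py
python3 -m handwheel '[-0.0005,0,0,0,0.085]'>/dev/null; python3 st.py
python3 -m handwheel '[-0.0005,0,0,0,0.085]'>/dev/null; python3 st.py
```

```text
t6.40 board -38.1 -81.6 z24.3 yaw(board) -90.1 | F -0.2 -2.2 -0.6 M [-0.368  0.095  0.   ] q [-0.04  0.56 -0.28 -0.   -0.72  0.08] w 0.0852 g1
t6.65 board -37.8 -81.1 z24.4 yaw(board) -90.0 | F 1.1 -4.6 -0.1 M [-1.273 -0.201  0.17 ] q [-0.04  0.56 -0.28  0.   -0.72  0.08] w 0.0845 g2
t6.78 board -37.5 -80.9 z24.6 yaw(board) -90.0 | F 0.4 -6.3 -0.5 M [-1.793 -0.329  0.32 ] q [-0.04  0.56 -0.28  0.   -0.72  0.08] w 0.0853 g3
t6.90 board -37.4 -80.9 z24.7 yaw(board) -90.0 | F 0.5 -8.8 -1.8 M [-2.347 -0.277  0.409] q [-0.04  0.56 -0.28  0.   -0.72  0.08] w 0.0847 g4
```

The left fence is felt at TCP y ≈ -81 mm. I'll press slightly more, then go round for the x push.

```bash
python3 -m handwheel '[-0.0005,0,0,0,0.085,0,0,0,0,0.085]'>/dev/null; python3 st.py
python3 -m handwheel '[0.008,0,0,0,0.085,0.012,0,0,0,0.085,0,0,-0.06,0,0.085,0,0.06,0,0,0.085,0,0.06,0,0,0.085]'>/dev/null; python3 st.py
python3 -m handwheel '[0,0,0,0.1745,0.085,0,0,0,0.1745,0.085,0,0,0,0.1745,0.085,0,0,0,0.1745,0.085,0,0,0,0.1745,0.085,0,0,0,0.1745,0.085,0,0,0,0.1745,0.085,0,0,0,0.1745,0.085,0,0,0,0.1745,0.085,0,0,0,0,0.085]'>/dev/null; python3 st.py -158 0 24 180
```

```text
t7.15 board -37.4 -80.9 z24.8 yaw(board) -90.0 | F 0.1 -9.0 -1.2 M [-2.476 -0.321  0.363] q [-0.04  0.56 -0.28  0.   -0.72  0.08] w 0.0850 g5
t7.78 board -159.0 -99.0 z84.7 yaw(board) -90.1 | F 0.4 -0.7 0.7 M [-0.027  0.055  0.042] q [-0.1   0.34 -0.49 -0.   -0.74  0.14] w 0.0853 g0
t9.03 board -158.2 -99.1 z84.3 yaw(board) -180.0 | F -0.3 -0.1 1.0 M [ 0.007  0.013 -0.033] q [-0.1   0.34 -0.49 -0.   -0.74 -1.43] w 0.0849 g0
shift tool x -0.0002 y 0.0991 z 0.0603 turn 0.000
```

```bash
python3 -m handwheel '[0,0.05,0,0,0.085,0,0.049,0,0,0.085,0,0,0.03,0,0.085,0,0,0.025,0,0.085,0,0,0.005,0,0.085,0,0,0,0,0.085]'>/dev/null; python3 st.py
python3 -m handwheel '[-0.003,0,0,0,0.085,-0.003,0,0,0,0.085,-0.003,0,0,0,0.085,-0.003,0,0,0,0.085,-0.003,0,0,0,0.085,-0.003,0,0,0,0.085]' >/dev/null; python3 st.py
python3 -m handwheel '[-0.003,0,0,0,0.085,-0.003,0,0,0,0.085,-0.003,0,0,0,0.085,-0.003,0,0,0,0.085]'>/dev/null; python3 st.py
python3 -m handwheel '[-0.003,0,0,0,0.085,-0.003,0,0,0,0.085,-0.003,0,0,0,0.085,-0.003,0,0,0,0.085]'>/dev/null; python3 st.py
python3 -m handwheel '[-0.002,0,0,0,0.085,-0.002,0,0,0,0.085]'>/dev/null; python3 st.py
```

```text
t9.78 board -157.7 -0.1 z24.5 yaw(board) -180.0 | F 0.5 0.5 0.2 M [0.028 0.005 0.04 ] q [ 0.12  0.39 -0.63  0.   -0.55 -1.65] w 0.0848 g0
t10.53 board -139.8 0.0 z24.3 yaw(board) -180.1 | F 0.3 0.3 0.4 M [0.087 0.215 0.143] q [ 0.12  0.41 -0.59  0.   -0.57 -1.65] w 0.0853 g1
t11.03 board -127.8 0.0 z24.2 yaw(board) -180.1 | F -0.5 -0.3 0.2 M [-0.064  0.289 -0.03 ] q [ 0.12  0.43 -0.56 -0.   -0.58 -1.65] w 0.0851 g1
t11.53 board -115.8 -0.0 z24.3 yaw(board) -180.1 | F -1.1 0.3 -0.5 M [0.044 0.357 0.008] q [ 0.12  0.44 -0.53 -0.   -0.6  -1.64] w 0.0850 g1
t11.78 board -112.0 -0.0 z24.3 yaw(board) -180.1 | F -1.2 0.2 0.4 M [-0.049  0.38   0.076] q [ 0.11  0.45 -0.52 -0.   -0.6  -1.64] w 0.0851 g1
```

```bash
python3 -m handwheel '[-0.001,0,0,0,0.085,-0.001,0,0,0,0.085,-0.001,0,0,0,0.085,-0.001,0,0,0,0.085,-0.001,0,0,0,0.085,-0.001,0,0,0,0.085]'>/dev/null; python3 st.py
python3 -m handwheel '[-0.001,0,0,0,0.085,-0.001,0,0,0,0.085]'>/dev/null; python3 st.py
python3 -m handwheel '[-0.0005,0,0,0,0.085,-0.0005,0,0,0,0.085]'>/dev/null; python3 st.py
python3 -m handwheel '[-0.0005,0,0,0,0.085,-0.0005,0,0,0,0.085]'>/dev/null; python3 st.py
python3 -m handwheel '[-0.0005,0,0,0,0.085,-0.0005,0,0,0,0.085]'>/dev/null; python3 st.py
```

```text
t12.53 board -106.0 -0.0 z24.3 yaw(board) -180.1 | F -3.0 -0.4 1.7 M [-0.018  0.585  0.012] q [ 0.11  0.45 -0.51 -0.   -0.61 -1.64] w 0.0852 g1
t12.78 board -104.0 -0.0 z24.3 yaw(board) -180.1 | F -2.4 -0.1 0.9 M [-0.002  0.521  0.031] q [ 0.11  0.46 -0.5   0.   -0.61 -1.64] w 0.0852 g1
t13.03 board -103.1 -0.0 z24.3 yaw(board) -180.1 | F -3.5 0.0 2.2 M [-0.022  0.676 -0.027] q [ 0.11  0.46 -0.5  -0.   -0.61 -1.64] w 0.0851 g1
t13.28 board -102.0 -0.0 z24.4 yaw(board) -180.1 | F -2.7 0.4 2.0 M [ 0.024  0.686 -0.023] q [ 0.11  0.46 -0.5  -0.   -0.61 -1.64] w 0.0850 g1
t13.53 board -101.9 -0.1 z24.2 yaw(board) -180.1 | F -4.9 0.1 3.6 M [0.162 1.296 0.087] q [ 0.11  0.46 -0.5  -0.   -0.62 -1.64] w 0.0851 g3
```

```bash
python3 -m handwheel '[-0.0005,0,0,0,0.085,-0.0005,0,0,0,0.085]'>/dev/null; python3 st.py
python3 -m handwheel '[-0.0005,0,0,0,0.085,0,0,0,0,0.085]'>/dev/null; python3 st.py
python3 -m handwheel '[0.004,0,0,0,0.085,0.01,0,0,0,0.085,0.02,0,0,0,0.085,0.02,0,0,0,0.085,0,0,-0.05,0,0.085,0,0,0,0,0.085]'>/dev/null; python3 st.py
python3 - <<'E'
from h import *
t=snapshot('top');cv2.imwrite('pics/top1.png',t);t=t[165:305,240:420]
cv2.imwrite('pics/top1c.png',cv2.resize(t,None,fx=4,fy=4,interpolation=cv2.INTER_CUBIC))
E
```

```text
t13.78 board -102.0 -0.1 z24.1 yaw(board) -180.1 | F -6.6 1.4 5.0 M [0.214 1.84  0.11 ] q [ 0.11  0.46 -0.5  -0.   -0.62 -1.64] w 0.0846 g4
t14.03 board -101.9 -0.1 z24.0 yaw(board) -180.1 | F -7.4 1.1 5.4 M [0.252 1.935 0.143] q [ 0.11  0.46 -0.49 -0.   -0.62 -1.64] w 0.0847 g4
t14.78 board -150.3 0.1 z77.7 yaw(board) -180.0 | F 0.7 0.1 -0.6 M [ 0.025  0.027 -0.068] q [ 0.12  0.31 -0.57  0.   -0.68 -1.65] w 0.0853 g0
```

View pics/top1c.png

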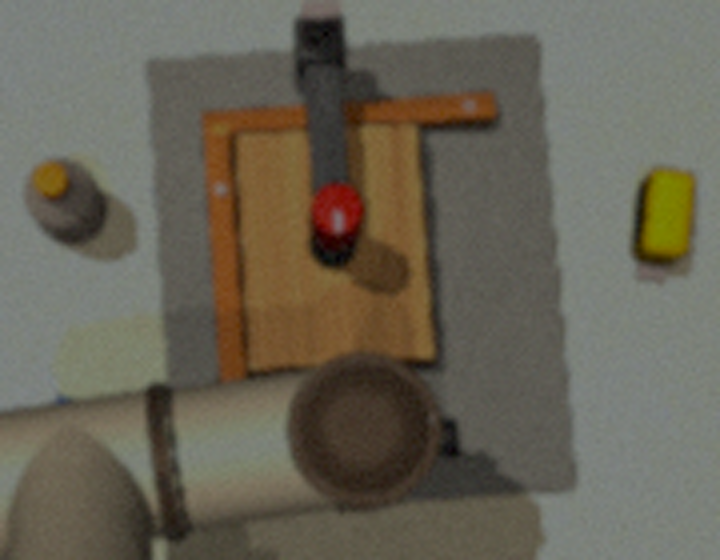

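The box looks flush at both fences; the box edge meets the left fence at column ~235 and the far fence at row ~125. I'll give it one short y re-press, since the x slide could have opened that side.

```bash
python3 -m handwheel '[0,-0.052,0,0,0.085,0,-0.053,0,0,0.085,0,0,0,-0.1745,0.085,0,0,0,-0.1745,0.085,0,0,0,-0.1745,0.085,0,0,0,-0.1745,0.085,0,0,0,-0.1745,0.085,0,0,0,-0.1745,0.085,0,0,0,-0.1745,0.085,0,0,0,-0.1745,0.085,0,0,0,-0.1745,0.085,0,0,0,0,0.085]'>/dev/null; python3 st.py
python3 -m handwheel '[0,-0.05,0,0,0.085,0,-0.05,0,0,0.085,0,-0.05,0,0,0.085,0,0,0.03,0,0.085,0,0,0.024,0,0.085,0,0,0,0,0.085]'>/dev/null; python3 st.py 0 -84 24 -90
```

```text
t16.32 board -154.0 -104.8 z73.4 yaw(board) -90.2 | F -0.3 -0.4 -0.1 M [ 0.034 -0.016 -0.01 ] q [-0.11  0.37 -0.48 -0.   -0.72  0.15] w 0.0848 g0
t17.07 board -5.6 -104.8 z17.3 yaw(board) -90.3 | F 0.7 -0.7 0.1 M [0.028 0.026 0.037] q [-0.07  0.63 -0.18 -0.   -0.77  0.11] w 0.0847 g0
shift tool x -0.0208 y -0.0055 z -0.0067 turn -0.004
```

```bash
python3 -m handwheel '[-0.005,0,-0.006,0,0.085,-0.005,-0.003,0,0,0.085,-0.005,0,0,0,0.085,-0.004,0,0,0,0.085,-0.002,0,0,0,0.085]'>/dev/null; python3 st.py
python3 -m handwheel '[-0.001,0,0,0,0.085,-0.001,0,0,0,0.085]'>/dev/null; python3 st.py
python3 -m handwheel '[-0.0005,0,0,0,0.085,-0.0005,0,0,0,0.085]'>/dev/null; python3 st.py
python3 -m handwheel '[-0.0005,0,0,0,0.085,-0.0005,0,0,0,0.085]'>/dev/null; python3 st.py
```

```text
t17.70 board -0.6 -83.8 z26.5 yaw(board) -90.1 | F -1.0 0.0 -0.0 M [-0.016  0.018 -0.   ] q [-0.04  0.61 -0.18 -0.   -0.78  0.08] w 0.0849 g0
t17.95 board -0.6 -82.2 z26.2 yaw(board) -90.1 | F -0.4 -0.1 -1.3 M [-0.03   0.025 -0.015] q [-0.03  0.61 -0.18 -0.   -0.78  0.08] w 0.0852 g0
t18.20 board -0.6 -81.3 z26.2 yaw(board) -90.1 | F -1.1 -2.1 0.1 M [-0.364  0.033  0.05 ] q [-0.03  0.61 -0.19  0.   -0.78  0.07] w 0.0850 g1
t18.45 board -0.4 -81.0 z26.4 yaw(board) -90.1 | F -0.8 -5.5 -1.1 M [-1.316 -0.209  0.236] q [-0.03  0.61 -0.19  0.   -0.78  0.07] w 0.0852 g2
```

```bash
python3 -m handwheel '[-0.0005,0,0,0,0.085,-0.0003,0,0,0,0.085,0,0,0,0,0.085]'>/dev/null; python3 st.py
python3 -m handwheel '[0.008,0,0,0,0.085,0.02,0,0,0,0.085,0,0,-0.06,0,0.085,0,0,-0.06,0,0.085,0,0,-0.06,0,0.085,0,0,-0.045,0,0.085]'>/dev/null; python3 st.py
python3 -m handwheel '[0,0,0,-0.182,0.085,0,0,0,-0.182,0.085,0,0,0,-0.182,0.085,0,0,0,-0.182,0.085,0,0,0,-0.182,0.085,0,0,0,-0.182,0.085,0,0,0,-0.182,0.085,0,0,0,-0.182,0.085,0,0,0,-0.182,0.085,0,0,0,-0.182,0.085,0,0,0,-0.182,0.085,0,0,0,-0.182,0.085]'>/dev/null
python3 -m handwheel '[0,0,0,-0.182,0.085,0,0,0,-0.182,0.085,0,0,0,-0.182,0.085,0,0,0,-0.182,0.085,0,0,0,0,0.085]'>/dev/null; python3 st.py -1 0.3 250 75
```

```text
t18.82 board -0.1 -80.8 z26.7 yaw(board) -90.0 | F 1.0 -6.0 -0.9 M [-1.839 -0.283  0.33 ] q [-0.03  0.61 -0.19  0.   -0.78  0.07] w 0.0849 g3
t19.57 board -0.4 -108.4 z254.8 yaw(board) -90.1 | F -0.3 -0.4 -0.7 M [ 0.028 -0.034  0.03 ] q [-0.08  0.41  0.1  -0.   -1.26  0.12] w 0.0848 g0
t21.70 board -0.8 -108.1 z251.2 yaw(board) 76.6 | F 0.2 0.2 -0.1 M [ 0.01   0.009 -0.034] q [-0.08  0.41  0.1  -0.   -1.26  3.03] w 0.0851 g0
shift tool x 0.1054 y -0.0253 z 0.0012 turn 0.028
```

```bash
python3 -m handwheel '[0.0527,-0.0126,0,0,0.085,0.0527,-0.0126,0,0,0.085,0,0,0,0,0.085,0,0,0,0,0.085]'>/dev/null; python3 st.py -1 0.3 205 75
python3 - <<'E'
from h import *
s=state();w=snapshot('wrist');cv2.imwrite('pics/w2.png',w);C=cam('wrist',s)
h=cv2.cvtColor(w,cv2.COLOR_BGR2HSV);m=((h[...,0]<8)|(h[...,0]>170))&(h[...,1]>110)&(h[...,2]>40)
th=np.radians(2.5);R=np.array([[np.cos(th),-np.sin(th)],[np.sin(th),np.cos(th)]])
for c in comp(m,None,2):
    e=cv2.minAreaRect(c);print(cv2.contourArea(c),cv2.boundingRect(c),e)
    for z in(.22,.225):print(z,R.T@(onz(C,e[0],z)[:2]-[.610,-.0985])*1000)
E
```

```text
t22.20 board -0.9 0.7 z251.4 yaw(board) 76.7 | F 0.2 -0.1 -0.4 M [-0.049 -0.002 -0.014] q [ 0.1   0.36  0.02  0.   -1.23  2.85] w 0.0850 g0
shift tool x -0.0005 y 0.0000 z 0.0464 turn 0.029
6687.0 (286, 218, 81, 111) ((326.0, 273.0), (110.0, 80.0), 90.0)
0.22 [1.64898207 5.10558205]
0.225 [2.05032137 6.8917805 ]
0.0 (250, 137, 1, 1) ((250.0, 137.0), (0.0, 0.0), 0.0)
0.22 [-14.62550579  67.9598449 ]
0.225 [-13.7603746   67.95481664]
```

View pics/w2.png

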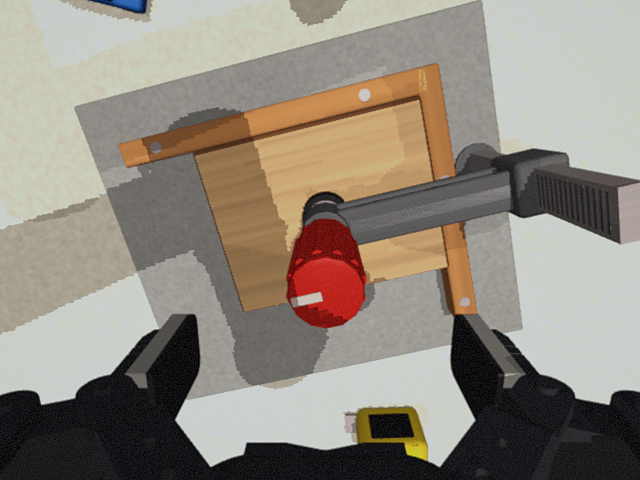

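The wrist view shows the handle's top disk at about (326,292), between the fingers, with the box flush in the corner. The disk is about 80 px across, so its top is at z ≈ 0.22. I'll descend and grip.

```bash
python3 -m handwheel '[-0.001,-0.0005,0.02,0,0.085,0,0,0.025,0,0.085,0,0,0.015,0,0.085,0,0,0.007,0,0.085,0,0,0,0,0.085]'>/dev/null; python3 st.py
python3 -m handwheel '[0,0,0,0,0.05,0,0,0,0,0.045,0,0,0,0,0.04,0,0,0,0,0.04]' 20 >/dev/null; python3 st.py
python3 -m handwheel '[0,0,0,0,0.03,0,0,0,0,0.03,0,0,0,0,0.03,0,0,0,0,0.03]' 20 >/dev/null; python3 st.py -1 0 184 76.7
```

```text
t22.88 board -1.6 -0.4 z184.2 yaw(board) 76.7 | F 0.3 -0.1 0.7 M [ 0.053 -0.054  0.023] q [ 0.1   0.41 -0.08  0.   -1.08  2.85] w 0.0852 g0
t23.38 board -1.7 0.2 z184.5 yaw(board) 76.8 | F 0.1 -0.0 0.7 M [0.013 0.023 0.008] q [ 0.1   0.4  -0.08 -0.   -1.08  2.85] w 0.0401 g0
t23.88 board -0.8 -0.0 z184.8 yaw(board) 76.8 | F 4.3 0.0 0.9 M [-0.334 -1.112  0.042] q [ 0.1   0.4  -0.08  0.   -1.08  2.85] w 0.0334 g23
shift tool x -0.0000 y -0.0002 z 0.0008 turn 0.001
```

```bash
cat > lg.py <<'E'
from h import *
s=state();open('log.txt','a').write('%.3f %.4f %.4f\n'%(s['t'],s['eef_rot'][2],s['moment'][2]))
print('t%.2f yaw %.3f Mz %.3f F %s z %.4f g%.0f w%.4f q6 %.2f'%(s['t'],s['eef_rot'][2],s['moment'][2],np.round(s['force'],1),s['tcp_pos'][2],s['grip_force'],s['grip_width'],s['q'][5]))
E
python3 -m handwheel '[0,0.001,0,0,0.03,0,0,0,0,0.03]' 90 >/dev/null; python3 lg.py
python3 -m handwheel '[0,0,0,0,0.03,0,0,0,0,0.03]' >/dev/null; python3 lg.py
python3 -m handwheel '[0,0,0.0001,0.1,0.03]' >/dev/null; python3 lg.py
python3 -m handwheel '[0,0,0.0001,0.1,0.03]' >/dev/null; python3 lg.py
python3 -m handwheel '[0,0,0.0001,0.1,0.03]' >/dev/null; python3 lg.py
python3 -m handwheel '[0,0,0.0001,0.1,0.03]' >/dev/null; python3 lg.py
python3 -m handwheel '[0,0,0.0001,0.1,0.03]' >/dev/null; python3 lg.py
python3 -m handwheel '[0,0,0.0001,0.1,0.03]' >/dev/null; python3 lg.py
```

```text
t24.12 yaw 1.383 Mz -0.054 F [ 0.8 -0.4  4.6] z 0.1850 g89 w0.0321 q6 2.85
t24.38 yaw 1.383 Mz -0.025 F [ 1.1 -0.1  5.5] z 0.1850 g89 w0.0325 q6 2.85
t24.50 yaw 1.282 Mz 0.370 F [1.  0.5 5.4] z 0.1849 g89 w0.0322 q6 2.75
t24.62 yaw 1.181 Mz 0.227 F [ 1.6 -0.9  5.4] z 0.1848 g89 w0.0320 q6 2.65
t24.75 yaw 1.081 Mz 0.313 F [ 0.4 -0.7  5.5] z 0.1847 g89 w0.0323 q6 2.55
t24.88 yaw 0.981 Mz 0.281 F [1.  1.2 5.2] z 0.1846 g89 w0.0322 q6 2.45
t25.00 yaw 0.882 Mz 0.299 F [0.8 0.6 5.4] z 0.1845 g89 w0.0324 q6 2.35
t25.12 yaw 0.781 Mz 0.325 F [0.7 1.6 5.6] z 0.1844 g89 w0.0322 q6 2.25
```

```bash
r(){ python3 lg.py; }
python3 -m handwheel '[0,0,0.0001,0.1,0.03]' >/dev/null; r
python3 -m handwheel '[0,0,0.0001,0.1,0.03]' >/dev/null; r
python3 -m handwheel '[0,0,0.0001,0.1,0.03]' >/dev/null; r
python3 -m handwheel '[0,0,0.0001,0.1,0.03]' >/dev/null; r
python3 -m handwheel '[0,0,0.0001,0.1,0.03]' >/dev/null; r
python3 -m handwheel '[0,0,0.0001,0.1,0.03]' >/dev/null; r
python3 -m handwheel '[0,0,0.0001,0.1,0.03]' >/dev/null; r
python3 -m handwheel '[0,0,0.0001,0.1,0.03]' >/dev/null; r
python3 -m handwheel '[0,0,0.0001,0.1,0.03]' >/dev/null; r
```

```text
t25.25 yaw 0.681 Mz 0.307 F [-0.   0.6  5.7] z 0.1843 g89 w0.0321 q6 2.15
t25.38 yaw 0.581 Mz 0.314 F [0.  1.  5.6] z 0.1842 g89 w0.0323 q6 2.05
t25.50 yaw 0.481 Mz 0.272 F [0.4 1.3 5.4] z 0.1841 g89 w0.0326 q6 1.95
t25.62 yaw 0.381 Mz 0.291 F [-0.3  2.1  6.3] z 0.1840 g89 w0.0323 q6 1.85
t25.75 yaw 0.281 Mz 0.334 F [-0.6  1.1  6.5] z 0.1839 g89 w0.0324 q6 1.75
t25.88 yaw 0.182 Mz 0.285 F [0.  1.  5.9] z 0.1838 g89 w0.0320 q6 1.65
t26.00 yaw 0.082 Mz 0.298 F [0.3 1.7 5.8] z 0.1837 g89 w0.0322 q6 1.55
t26.12 yaw -0.018 Mz 0.300 F [-0.9  1.7  6.8] z 0.1836 g89 w0.0326 q6 1.45
t26.25 yaw -0.119 Mz 0.308 F [0.7 0.9 6. ] z 0.1835 g89 w0.0325 q6 1.35
```

```bash
r(){ python3 lg.py; }
python3 -m handwheel '[0,0,0.0001,0.1,0.03]' >/dev/null; r
python3 -m handwheel '[0,0,0.0001,0.1,0.03]' >/dev/null; r
python3 -m handwheel '[0,0,0.0001,0.1,0.03]' >/dev/null; r
python3 -m handwheel '[0,0,0.0001,0.1,0.03]' >/dev/null; r
python3 -m handwheel '[0,0,0.0001,0.1,0.03]' >/dev/null; r
python3 -m handwheel '[0,0,0.0001,0.1,0.03]' >/dev/null; r
python3 -m handwheel '[0,0,0.0001,0.1,0.03]' >/dev/null; r
```

```text
t26.38 yaw -0.218 Mz 0.296 F [-1.3  1.7  5.4] z 0.1834 g89 w0.0323 q6 1.25
t26.50 yaw -0.318 Mz 0.290 F [-0.2  2.   6.4] z 0.1834 g89 w0.0326 q6 1.15
t26.62 yaw -0.418 Mz 0.337 F [0.2 2.6 6.3] z 0.1832 g89 w0.0323 q6 1.05
t26.75 yaw -0.518 Mz 0.315 F [0.1 1.7 6.1] z 0.1831 g89 w0.0319 q6 0.95
t26.88 yaw -0.618 Mz 0.339 F [-0.9  2.7  5.7] z 0.1830 g89 w0.0323 q6 0.85
t27.00 yaw -0.718 Mz 0.373 F [0.3 2.7 6.6] z 0.1830 g89 w0.0322 q6 0.75
t27.12 yaw -0.818 Mz 0.339 F [-0.4  2.2  6. ] z 0.1829 g89 w0.0325 q6 0.65
```

Torque may be starting to rise. I'll go on in smaller batches.

```bash
r(){ python3 lg.py; }
python3 -m handwheel '[0,0,0.0001,0.1,0.03]' >/dev/null; r
python3 -m handwheel '[0,0,0.0001,0.1,0.03]' >/dev/null; r
python3 -m handwheel '[0,0,0.0001,0.1,0.03]' >/dev/null; r
python3 -m handwheel '[0,0,0.0001,0.1,0.03]' >/dev/null; r
cat > fit.py <<'E'
import numpy as np
from scipy.optimize import curve_fit
d=np.loadtxt('log.txt')[3:];a=1.383-np.unwrap(d[:,1]);m=d[:,2]
f=lambda a,b,t,k:b+k*np.maximum(a-t,0)
p,c=curve_fit(f,a,m,p0=[.3,a[-1]-.6,.125],bounds=([.2,0,.1],[.4,6,.15]))
print('free',p,np.sqrt(np.diag(c)))
for k in(.1,.125,.15):
    p,c=curve_fit(lambda a,b,t:f(a,b,t,k),a,m,p0=[.3,a[-1]-.6]);print(k,p,np.sqrt(np.diag(c)),'rms',np.std(m-f(a,*p,k)))
print('now',a[-1])
E
python3 fit.py
```

```text
t27.25 yaw -0.918 Mz 0.350 F [-0.1  2.1  5.5] z 0.1828 g89 w0.0322 q6 0.55
t27.38 yaw -1.018 Mz 0.354 F [0.2 1.9 6. ] z 0.1827 g89 w0.0322 q6 0.45
t27.50 yaw -1.118 Mz 0.381 F [0.2 2.4 5.9] z 0.1826 g89 w0.0326 q6 0.35
t27.62 yaw -1.218 Mz 0.406 F [1.1 2.6 6.3] z 0.1825 g89 w0.0325 q6 0.25
free [0.29665333 1.63279344 0.10000002] [0.00591398 0.16079089 0.0252292 ]
0.1 [0.29665333 1.63279333] [0.00578398 0.09145279] rms 0.021486540320240794
0.125 [0.29625625 1.73156111] [0.00579469 0.07726259] rms 0.02223230207503387
0.15 [0.29866471 1.86107304] [0.00590867 0.06963432] rms 0.023367268827168837
now 2.601
```

```bash
r(){ python3 lg.py >/dev/null; }
python3 -m handwheel '[0,0,0.00005,0.05,0.03]' >/dev/null; r
python3 -m handwheel '[0,0,0.00005,0.05,0.03]' >/dev/null; r
python3 -m handwheel '[0,0,0.00005,0.05,0.03]' >/dev/null; r
python3 -m handwheel '[0,0,0.00005,0.05,0.03]' >/dev/null; r
python3 -m handwheel '[0,0,0.00005,0.05,0.03]' >/dev/null; r
python3 -m handwheel '[0,0,0.00005,0.05,0.03]' >/dev/null; r
python3 -m handwheel '[0,0,0.00005,0.05,0.03]' >/dev/null; r
python3 -m handwheel '[0,0,0.00005,0.05,0.03]' >/dev/null; r
tail -8 log.txt; python3 fit.py
```

```text
27.750 -1.2666 0.3319
27.875 -1.3163 0.4333
28.000 -1.3662 0.3622
28.125 -1.4161 0.4328
28.250 -1.4661 0.4248
28.375 -1.5161 0.3926
28.500 -1.5661 0.3778
28.625 -1.6161 0.3416
free [0.29866471 1.80279706 0.1       ] [0.00748651 0.19891375 0.02277165]
0.1 [0.29866471 1.80279706] [0.00736477 0.10576842] rms 0.02943115861944123
0.125 [0.30165789 2.00599173] [0.00753991 0.09260809] rms 0.03185419785247761
0.15 [0.305215  2.1693282] [0.00779527 0.08279902] rms 0.033788588620701825
now 2.9991000000000003
```

```bash
cp log.txt log_a.txt; r(){ python3 lg.py; }
for i in 1 2 3 4 5 6; do python3 -m handwheel '[0,0,0,0,0.03]' >/dev/null; r; done
```

```text
t28.75 yaw -1.616 Mz 0.089 F [-0.1  2.6  7. ] z 0.1822 g89 w0.0323 q6 -0.15
t28.88 yaw -1.616 Mz 0.066 F [0.4 2.9 6.2] z 0.1822 g89 w0.0327 q6 -0.15
t29.00 yaw -1.616 Mz 0.104 F [1.1 3.2 6.9] z 0.1822 g89 w0.0322 q6 -0.15
t29.12 yaw -1.616 Mz 0.103 F [0.4 2.9 6.5] z 0.1822 g89 w0.0321 q6 -0.15
t29.25 yaw -1.616 Mz 0.071 F [0.5 2.7 6.5] z 0.1822 g89 w0.0320 q6 -0.15
t29.38 yaw -1.616 Mz 0.087 F [-0.1  2.8  6.1] z 0.1822 g89 w0.0322 q6 -0.15
```

```bash
r(){ python3 lg.py; }
python3 -m handwheel '[0,0,0.0001,0.1,0.03,0,0,0.0001,0.1,0.03,0,0,0,0,0.03]' >/dev/null; 
for i in 1 2 3 4 5 6 7 8 9 10; do python3 -m handwheel '[0,0,0,0,0.03]' >/dev/null; r|cut -c1-40; done; awk 'END{}{a[NR]=$3}END{for(i=NR-9;i<=NR;i++)s+=a[i];print s/10}' log.txt
awk '{a[NR]=$3}END{for(i=NR-15;i<=NR-10;i++)s+=a[i];print s/6}' log.txt
```

```text
t29.88 yaw -1.817 Mz -0.130 F [1.6 2.9 6
t30.00 yaw -1.817 Mz -0.097 F [0.9 2.9 5
t30.12 yaw -1.817 Mz -0.155 F [0.4 2.7 6
t30.25 yaw -1.817 Mz -0.097 F [-0.7  2.3
t30.38 yaw -1.817 Mz -0.122 F [0.8 3.1 5
t30.50 yaw -1.817 Mz -0.138 F [0.4 3.1 5
t30.62 yaw -1.817 Mz -0.098 F [0.1 3.1 6
t30.75 yaw -1.817 Mz -0.132 F [0.9 1.8 5
t30.88 yaw -1.817 Mz -0.109 F [0.2 2.7 6
t31.00 yaw -1.817 Mz -0.107 F [0.  2.7 6
-0.11845
0.08665
```

```bash
cp log.txt log_b.txt; r(){ python3 lg.py|cut -c1-26; }
python3 -m handwheel '[0,0,-0.0001,-0.1,0.03]' >/dev/null; r
python3 -m handwheel '[0,0,-0.0001,-0.1,0.03]' >/dev/null; r
python3 -m handwheel '[0,0,-0.0001,-0.1,0.03]' >/dev/null; r
python3 -m handwheel '[0,0,-0.0001,-0.1,0.03]' >/dev/null; r
python3 -m handwheel '[0,0,-0.0001,-0.1,0.03]' >/dev/null; r
python3 -m handwheel '[0,0,-0.0001,-0.1,0.03]' >/dev/null; r
python3 -m handwheel '[0,0,-0.0001,-0.1,0.03]' >/dev/null; r
python3 -m handwheel '[0,0,0.0001,0.1,0.03]' >/dev/null; r
python3 -m handwheel '[0,0,0.0001,0.1,0.03]' >/dev/null; r
python3 -m handwheel '[0,0,0.0001,0.1,0.03]' >/dev/null; r
python3 -m handwheel '[0,0,0.0001,0.1,0.03]' >/dev/null; r
python3 -m handwheel '[0,0,0.0001,0.1,0.03]' >/dev/null; r
python3 -m handwheel '[0,0,0.0001,0.1,0.03]' >/dev/null; r
python3 -m handwheel '[0,0,0.0001,0.1,0.03]' >/dev/null; r
```

```text
t31.12 yaw -1.714 Mz -0.19
t31.25 yaw -1.614 Mz -0.22
t31.38 yaw -1.514 Mz -0.21
t31.50 yaw -1.414 Mz -0.25
t31.62 yaw -1.314 Mz -0.22
t31.75 yaw -1.214 Mz -0.23
t31.88 yaw -1.114 Mz -0.26
t32.00 yaw -1.217 Mz 0.295
t32.12 yaw -1.318 Mz 0.388
t32.25 yaw -1.418 Mz 0.380
t32.38 yaw -1.518 Mz 0.449
t32.50 yaw -1.618 Mz 0.436
t32.62 yaw -1.718 Mz 0.399
t32.75 yaw -1.818 Mz 0.501
```

```bash
cat > fit2.py <<'E'
import numpy as np
from scipy.optimize import least_squares
d=np.loadtxt('log.txt');y=np.unwrap(d[:,1]);da=-np.diff(y,prepend=y[0]);a=1.383-y;m=d[:,2]
sg=np.sign(da)*(abs(da)>.03)
ok=(sg!=0)&(sg==np.r_[0,sg[:-1]]);ok[:4]=False
a,m,s,v=a[ok],m[ok],sg[ok],abs(da[ok])/.125
def run(name,w):
  A,M,S=a[w],m[w],s[w]
  for bias in(0,None):
   for k in(.1,.125,.15,None):
    def f(p): return (p[3] if bias is None else bias)+S*p[0]+(p[2] if k is None else k)*np.maximum(A-p[1],0)-M
    r=least_squares(f,[.3,1.8,.12,0.],bounds=([0,.9,.09,-.1],[1,3.2,.16,.1]),loss='soft_l1',f_scale=.03)
    print(name,'bias',bias,'k',k,r.x.round(3),'rms %.4f'%np.std(r.fun),'chi %.4f'%(r.fun**2).sum())
run('all',np.ones(len(a),bool)); run('fast',v>.6)
print('now',a[-1])
E
python3 fit2.py
```

```text
all bias 0 k 0.1 [0.311 1.912 0.12  0.   ] rms 0.0271 chi 0.0328
all bias 0 k 0.125 [0.311 2.074 0.12  0.   ] rms 0.0285 chi 0.0362
all bias 0 k 0.15 [0.312 2.192 0.12  0.   ] rms 0.0298 chi 0.0396
all bias 0 k None [0.31 1.83 0.09 0.  ] rms 0.0269 chi 0.0320
all bias None k 0.1 [ 0.318  1.75   0.09  -0.018] rms 0.0267 chi 0.0313
all bias None k 0.125 [ 0.319  1.96   0.16  -0.016] rms 0.0284 chi 0.0355
all bias None k 0.15 [ 0.317  2.139  0.09  -0.01 ] rms 0.0300 chi 0.0396
all bias None k None [ 0.317  1.687  0.09  -0.015] rms 0.0261 chi 0.0300
fast bias 0 k 0.1 [0.312 1.875 0.12  0.   ] rms 0.0216 chi 0.0172
fast bias 0 k 0.125 [0.313 2.037 0.12  0.   ] rms 0.0227 chi 0.0190
fast bias 0 k 0.15 [0.314 2.155 0.12  0.   ] rms 0.0240 chi 0.0213
fast bias 0 k None [0.311 1.782 0.09  0.   ] rms 0.0216 chi 0.0171
fast bias None k 0.1 [ 0.321  1.701  0.16  -0.02 ] rms 0.0196 chi 0.0139
fast bias None k 0.125 [ 0.324  1.871  0.138 -0.022] rms 0.0210 chi 0.0160
fast bias None k 0.15 [ 0.324  2.031  0.12  -0.019] rms 0.0233 chi 0.0196
fast bias None k None [ 0.321  1.68   0.097 -0.019] rms 0.0196 chi 0.0139
now 3.2006
```

```bash
r(){ python3 lg.py|cut -c1-26; }
python3 -m handwheel '[0,0,0.0001,0.1,0.03]' >/dev/null; r
python3 -m handwheel '[0,0,0.00007,0.07,0.03]' >/dev/null; r
python3 fit2.py | grep fast
```

```text
t32.88 yaw -1.917 Mz 0.440
t33.00 yaw -1.987 Mz 0.477
fast bias 0 k 0.1 [0.312 1.883 0.12  0.   ] rms 0.0215 chi 0.0175
fast bias 0 k 0.125 [0.313 2.05  0.12  0.   ] rms 0.0230 chi 0.0199
fast bias 0 k 0.15 [0.313 2.169 0.12  0.   ] rms 0.0247 chi 0.0231
fast bias 0 k None [0.311 1.803 0.09  0.   ] rms 0.0215 chi 0.0174
fast bias None k 0.1 [ 0.321  1.701  0.09  -0.02 ] rms 0.0197 chi 0.0143
fast bias None k 0.125 [ 0.323  1.892  0.12  -0.02 ] rms 0.0217 chi 0.0174
fast bias None k 0.15 [ 0.323  2.054  0.12  -0.017] rms 0.0245 chi 0.0222
fast bias None k None [ 0.319  1.651  0.091 -0.018] rms 0.0196 chi 0.0143
```

Torque data puts first touch at about 1.8 rad, so the current 3.37 rad is about a quarter turn beyond it. I'll let go, rise, and check by the index mark that the grip did not slip.

```bash
python3 -m handwheel '[0,0,0,0,0.032,0,0,0,0,0.04,0,0,0,0,0.06,0,0,0,0,0.085,0,0,0,0,0.085,0,0,0,0,0.085]' 20 >/dev/null; python3 st.py
python3 -m handwheel '[0,0,-0.01,0,0.085,0,0,-0.03,0,0.085,0,0,-0.03,0,0.085,0,0,0,0,0.085]' >/dev/null; python3 st.py
python3 - <<'E'
from h import *
s=state();w=snapshot('wrist');cv2.imwrite('pics/w3.png',w);print(s['eef_rot'][2])
E
```

```text
t33.75 board -0.9 -0.2 z180.8 yaw(board) -116.3 | F -0.5 0.2 -0.5 M [ 0.022 -0.03   0.01 ] q [ 0.1   0.41 -0.09 -0.   -1.08 -0.52] w 0.0851 g0
t34.25 board 0.9 -0.3 z254.9 yaw(board) -116.3 | F -0.0 0.5 -0.0 M [ 0.021 -0.017 -0.02 ] q [ 0.1   0.36  0.02  0.   -1.23 -0.52] w 0.0853 g0
-1.9864147679880237
```

View pics/w3.png

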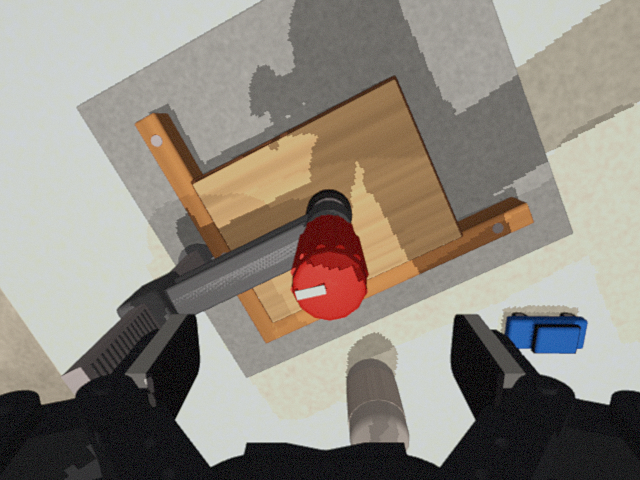

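The wrist view shows the index mark at (311,293), at the same angle to the gripper as before, so the grip did not slip. The foot sits on the panel, the box is flush with both fences, and the bottle and car stand untouched. I'm handing the job in.

```bash
python3 -c "
from cell import *
print(finish_job())"
```

```text
the job is handed in; nothing more can be done
None
```

I slid the box flush against both fences and clamped it about a quarter turn (1.57 rad) past first touch. First touch was estimated from the turning torque, good to roughly ±0.15 rad, and I turned back 0.7 rad once to take readings before returning. The handle is released, nothing else was disturbed, and the job is handed in at about 34 s.

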